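# Refill the leaning milling-ball tub

## Robot

A 6-joint arm with a two-finger parallel gripper is mounted at the origin on the work surface. World frame = base frame: x ahead of the robot, y to its left, z up, the work surface at z = 0. Lengths are in mm, angles in rad, forces in N, time in s.
With the tool pointing down it reaches from about 275 to 1000 mm from the base axis. Payload 8.4 kg.
Tool frame: the origin (TCP) lies between the finger pads, 19 mm behind the fingertips; this is the grasp point; z points along the fingers, y is the line along which they close (so a half turn about z gives the same grasp; the last joint's range is limited). The gripper opens to 85 mm and grips with 20 to 120 N. Pads are 22 mm wide; open, the fingers measure 114 mm over their backs; the gripper's body (76 mm by 85 mm) begins 54 mm behind the grasp point. The pads swing forward as they close: fully open they stand 13 mm farther back than shut.
Start: joints at [1.275, 0.353, 1.633, -0, 1.155, -0.002], TCP at [180.993, 598.222, 249.981] pointing down, gripper open.
Joint ranges: [-2.63, 2.63], [-0.92, 2.1], [0.06, 2.66], [-1.3, 4.44], [0, 2.69], [-3.02, 3.02]. Speed limits (rad/s): [2.22, 2.22, 2.79, 3.14, 3.14, 3.14].

## Interface

Orientations are given as [roll, pitch, yaw] about the fixed x, y, z axes, in that order (R = Rz(yaw) Ry(pitch) Rx(roll)).
In Python, from rig import telemetry, imaging, r gives the robot as it stands. The module is installed in compiled form; this text tells all that it offers.
- The arm moves only by the tool step_arm, never from a script. Its argument "moves" is a list of rows, each a list of 3 entries, a list of its own where there are three numbers: the turn, a rotation vector about the tool's x, y, z scaled (see below), then the shift along the tool's x, y, z scaled (see below), then the opening, from -1 (shut) to 1 (fully open). A call has 1 to 8 rows; each row is the pose to reach, as a shift and turn from the pose commanded when the call began, along the tool's axes at that moment; what a row does not reach only later rows make up. The controller multiplies each number of a shift by 200 mm and each number of a turn by 45 degrees. A row lasts 1/10 s, in which the tool goes at most 50 mm and 8.59 degrees, less where a joint would pass 70% of its speed; a pose out of reach is approached as far as the arm can. A call with a number of a shift or a turn outside -1 to 1 is refused whole. A call with a gripper value outside its range is refused whole. The fingers move at their own pace and stop on an object; "squeeze" is the grip in N (left out, the last holds). Time passes only in rows, so rows that repeat a pose let the fingers close. It gives the time, the measured TCP pose, the force, the opening and the grip force at its end, in the units of the state.
- telemetry.sense(): the state, without advancing time (a new reading comes with each control period).
- imaging.grab_frame(name): name is "side" or "top"; returns the picture (400x640x3 uint8, red, green, blue); there is no depth.
- imaging.calibration(name): a dict with "fx", "fy", "cx", "cy" (pixels), "dist_coeffs" ([k1, k2, p1, p2, k3] as OpenCV has them; the pictures are not rectified), "cam_to_world" (4x4, takes a point from camera to world coordinates). Camera axes: x right, y up, looking along -z (the intrinsics and any distortion apply to the point x, -y, -z); pixel columns grow to the right and rows downward; lengths in mm; the calibration is good to about 2 mm. A picture is of the moment at which its call begins. calibration takes no time and is no camera call.
- r.sign_off(): hands the job in; it is judged then, once.
Trained networks look in the newest picture that a camera, given by its name, has taken for a name from the list of things; names that differ only in an ending like _2 or _b are one class to them, and where a whole thing is asked for, a point or a joint stands for the part that bears it (a point fixed in the world has none). Each returns a list of dicts, best first, with "conf" (0 to 1); they miss things now and then, are a little off and sometimes report something else, mostly with a low value. They report only what shows in the picture. A call takes as long as a camera call. They do not tell look-alikes from the thing itself.
- imaging.recognise(camera, name): "extent" ([left, top, width, height] in pixels, round what is visible of it).
- imaging.mark_of(camera, name): "xy" ([column, row] in pixels: a listed point, or the origin of a listed thing).
The state is a dict: "clock": time; "qpos": joint angles; "qvel": joint speeds; "joint_efforts": joint torques, N m; "eef_pos": TCP position; "tcp_rot": TCP orientation; "contact_force": force on the tool from outside, world axes, zero at the start; "wrist_torque": the same for the moment, N m; "opening": opening from 0.0 (shut) to 1.0 (fully open); "grasp_force": force on a finger pad.
Only numpy, scipy, OpenCV 4.12 (cv2) and the standard library are available. Lean on these libraries where they do the work, as an engineer would, in place of code of your own. Each camera call takes 0.05 s, during which the arm holds its last target. There are 200 camera calls.

## Task

Take the loose lid off the leaning yellow tub: tip its front edge up by the blue fin, draw it out from under the steel keeper at the back, and lay it right way up, wholly on the blue mat. Then pour all six balls from the scoop into the tub and stand the empty scoop upright back on the bench. Leave the bottle, the jar and the vial box where they are.

Things in the scene. Friction and masses are not known exactly. Their poses are not given: they have to be found in the camera images.
- stand: Fixed grey metal stand, base plate 170 x 140 x 8 mm; it carries the tub. Origin: centre of the plate's underside, on the bench. Its own -x is its front, roughly towards the robot. Its heading varies.
- tub: Yellow round tub fixed on the stand, leaning 30 deg to the stand's front: outside diameter 110, height 80, wall 4 mm. Origin: centre of its underside; z = its axis, out of the mouth; -x down the slope to the front. At the back a 30 mm wide steel keeper lip, 5 mm thick, reaches over the lid from 75 to 52 mm from the axis, 4 mm above the closed lid's top: no straight lift.
- tub_mouth (a point): Centre of the tub's mouth, in the plane of the rim (80 mm along the tub's axis). Inside diameter 102 mm.
- tub_middle (a point): Point on the tub's axis, 40 mm above its underside.
- lid: Loose white lid, about 90 g, closed on the tub. Disc diameter 120, 5 mm thick (z 7 to 12 mm); under it a plug ring, diameter 94, 7 mm deep, sits loosely in the rim. Origin: centre of the plug's underside; z = up. Blue upright fin: 10 thick (x), 50 wide (y), z 12 to 46 mm, centre at x = -25 mm. Closed, its axes match the tub's, its origin 7 mm below the rim plane.
- lid_grip (a point): Point in the middle of the lid's fin, at x = -25 mm, y = 0, z = 34 mm in the lid's frame: TCP place for a pinch across the fin's 10 mm.
- lid_front (a point): Point on the lid's downhill (front, -x) edge, 60 mm from its centre, mid disc thickness.
- lid_back (a point): Point on the lid's uphill (back, +x) edge, 60 mm from its centre, mid disc thickness; under the keeper when closed.
- scoop: Loose aluminium scoop, about 160 g, 100 x 52 mm, walls 38 mm high. Origin: centre of its underside. Open spout, 44 mm wide, at -x, closed at +x; its floor falls 10 deg to the closed end, so level it keeps the balls. Black grip bar over the origin: 12 thick (x), 52 wide (y), z 58 to 84 mm. Empties when tipped about 40 deg spout down.
- scoop_grip (a point): Middle of the scoop's grip bar, 72 mm above the underside: TCP place for a pinch across the bar's 12 mm.
- scoop_spout (a point): Middle of the floor's edge at the scoop's open end, x = -48 mm, 21 mm above the underside.
- mat: Fixed blue mat on the bench, 190 x 190 x 4 mm. Origin: centre of its underside.
- bottle: Bystander: loose amber bottle with white cap, diameter 66, height about 160 mm. Origin: centre of its underside.
- jar: Bystander: loose white jar with blue cap, diameter 68, height about 100 mm. Origin: centre of its underside.
- vial_box: Bystander: loose green box of capped vials, 120 x 120 mm, 58 mm high. Origin: centre of its underside.
- ball0_center (a point): Centre of a blue ceramic milling ball, diameter 16 mm, 13 g; in the scoop at the start.
- ball1_center (a point): Centre of a white ceramic milling ball, diameter 16 mm, 13 g; in the scoop at the start.
- ball2_center (a point): Centre of a blue ceramic milling ball, diameter 16 mm, 13 g; in the scoop at the start.
- ball3_center (a point): Centre of a white ceramic milling ball, diameter 16 mm, 13 g; in the scoop at the start.
- ball4_center (a point): Centre of a blue ceramic milling ball, diameter 16 mm, 13 g; in the scoop at the start.
- ball5_center (a point): Centre of a white ceramic milling ball, diameter 16 mm, 13 g; in the scoop at the start.
Not all that is in view belongs to the job. Several things look just like the scoop: the one meant starts nearest to the robot's base. Leave any brown or pink look-alike of the lid alone.

How it is judged (in metres and radians):
On the way, in this order (a step that is already met when the one before it is completed fails the run):
1. the lid's front edge is tipped up while its back edge is still under the keeper (z of lid_front in the frame of tub above 0.095 m and z of lid_back in the frame of tub below 0.093 m and x of lid_back in the frame of tub above 0.035 m).
2. the lid lies flat and right way up on the mat, let go (x of lid in the frame of mat between -0.035 and 0.035 m and y of lid in the frame of mat between -0.035 and 0.035 m and angle between lid's own z axis and vertical below 0.08 rad and height (world z) of lid below 0.009 m and linear speed of lid below 0.02 m/s and contact force between lid and the fingers below 0.05 N), for 0.2 s.
3. all six balls are in the tub (distance between each of ball0_center, ball1_center, ball2_center, ball3_center, ball4_center, ball5_center and tub_middle below 0.06 m), for 0.2 s.
At the end, for the whole second after the job is handed in: The lid lies flat on the mat (within 0.08 rad, right way up, its centre within 35 mm of the mat's centre along each mat axis, so that it is wholly on it), all six balls are inside the tub, and the empty scoop stands upright on the bench (within 0.1 rad), all at rest and let go (all of step 2 and all of step 3 and angle between scoop's own z axis and vertical below 0.1 rad and height (world z) of scoop below 0.006 m and linear speed of scoop below 0.02 m/s); the robot touches nothing.
It fails at once if the bottle is moved more than 25 mm (distance of bottle from where it was at the start of the episode above 0.025 m).
It fails at once if the jar is moved more than 25 mm (distance of jar from where it was at the start of the episode above 0.025 m).
It fails at once if the vial box is moved more than 25 mm (distance of vial_box from where it was at the start of the episode above 0.025 m).
It also fails if it takes over 72 s, if anything falls off the work surface, if the arm or the gripper's body presses on something with over 40 N, if the wrist force passes 120 N, or if a joint passes its speed limit or range.

## Working session

There is one attempt and no reset: what is moved stays moved. The work goes in short steps, Python scripts to look and compute and a tool call to move; the robot and the scene stay as the last step left them, time stands still between calls to the robot, and variables do not carry over. Pictures are saved under pics/ and viewed, at most 10 in all, crops included, and the job is handed in when it is done.

Besides the shell and the picture viewer there is one more tool, called after "Call:" as name([rows], argument=value, ...), one row to a line, values as JSON. step_arm: Moves the arm, as the interface text tells. Its arguments: {"type":"object","properties":{"moves":{"type":"array"},"squeeze":{"type":"number"}},"required":["moves"]}

```bash
mkdir -p pics; cat > h.py <<'E'
import numpy as np, cv2
from scipy.spatial.transform import Rotation as R
from rig import telemetry, imaging, r
def ray(cam,uv):
    c=imaging.calibration(cam); K=np.array([[c['fx'],0,c['cx']],[0,c['fy'],c['cy']],[0,0,1]])
    p=cv2.undistortPoints(np.array([[uv]],float),K,np.array(c['dist_coeffs'],float))[0,0]
    T=np.array(c['cam_to_world']); d=T[:3,:3]@np.array([p[0],-p[1],-1]); return T[:3,3],d/np.linalg.norm(d)
def atz(cam,uv,z):
    o,d=ray(cam,uv); return o+d*(z-o[2])/d[2]
def proj(cam,P):
    c=imaging.calibration(cam); K=np.array([[c['fx'],0,c['cx']],[0,c['fy'],c['cy']],[0,0,1]])
    T=np.linalg.inv(np.array(c['cam_to_world'])); q=np.atleast_2d(P)@T[:3,:3].T+T[:3,3]; q=q*[1,-1,-1]
    return cv2.projectPoints(q,np.zeros(3),np.zeros(3),K,np.array(c['dist_coeffs'],float))[0][:,0]
def tri(u1,u2):
    o1,d1=ray('side',u1); o2,d2=ray('top',u2)
    t=np.linalg.lstsq(np.array([d1,-d2]).T,o2-o1,rcond=None)[0]
    a,b=o1+t[0]*d1,o2+t[1]*d2; return (a+b)/2,np.linalg.norm(a-b)
E
python3 - <<'E'
from h import *
for c in('side','top'):
    im=imaging.grab_frame(c); cv2.imwrite(f'pics/{c}0.png',im[:,:,::-1])
    print(c,np.round(imaging.calibration(c)['cam_to_world'],2).tolist())
    for n in 'stand tub tub_mouth lid lid_grip lid_front lid_back scoop scoop_grip scoop_spout mat bottle jar vial_box'.split():
        print(c,n,[(round(d['conf'],2),np.round(d['xy']).tolist()) for d in imaging.mark_of(c,n)][:5])
E
```

```text
side [[1.0, 0.03, -0.03, 547.46], [-0.05, 0.57, -0.82, -704.26], [-0.01, 0.82, 0.57, 686.38], [0.0, 0.0, 0.0, 1.0]]
side stand [(0.78, [311.0, 258.0])]
side tub [(0.88, [319.0, 251.0])]
side tub_mouth []
side lid [(0.91, [236.0, 288.0]), (0.74, [302.0, 234.0]), (0.59, [265.0, 222.0]), (0.54, [290.0, 200.0])]
side lid_grip [(0.83, [262.0, 211.0]), (0.65, [283.0, 223.0]), (0.61, [244.0, 270.0])]
side lid_front [(0.77, [258.0, 273.0]), (0.76, [278.0, 239.0]), (0.62, [258.0, 209.0])]
side lid_back [(0.98, [214.0, 299.0]), (0.96, [320.0, 218.0]), (0.59, [270.0, 235.0]), (0.23, [292.0, 200.0])]
side scoop [(0.98, [267.0, 159.0]), (0.62, [305.0, 176.0]), (0.31, [309.0, 259.0])]
side scoop_grip [(0.87, [299.0, 158.0]), (0.85, [263.0, 142.0]), (0.66, [290.0, 179.0]), (0.17, [274.0, 193.0])]
side scoop_spout [(0.9, [256.0, 157.0]), (0.76, [274.0, 191.0]), (0.62, [285.0, 172.0]), (0.32, [287.0, 178.0])]
side mat [(0.79, [293.0, 364.0])]
side bottle [(0.82, [364.0, 364.0])]
side jar [(0.71, [340.0, 195.0]), (0.58, [293.0, 197.0])]
side vial_box [(0.96, [389.0, 245.0])]
top [[-0.0, 0.99, -0.13, 4
[... 426 characters left out ...]
 [(0.94, [291.0, 263.0]), (0.84, [390.0, 261.0]), (0.76, [369.0, 239.0])]
top lid_back [(0.89, [417.0, 295.0]), (0.78, [375.0, 199.0]), (0.71, [332.0, 247.0]), (0.52, [270.0, 245.0])]
top scoop [(0.77, [224.0, 217.0]), (0.63, [177.0, 268.0]), (0.55, [266.0, 229.0]), (0.28, [372.0, 208.0])]
top scoop_grip [(0.96, [212.0, 217.0]), (0.92, [264.0, 228.0]), (0.7, [162.0, 268.0])]
top scoop_spout [(0.87, [213.0, 233.0]), (0.74, [377.0, 199.0]), (0.62, [188.0, 272.0]), (0.61, [272.0, 248.0]), (0.29, [260.0, 221.0])]
top mat [(0.92, [473.0, 224.0])]
top bottle [(0.9, [472.0, 178.0])]
top jar [(0.91, [262.0, 175.0]), (0.43, [263.0, 229.0])]
top vial_box [(0.73, [355.0, 134.0]), (0.5, [478.0, 228.0])]
```

View pics/side0.png

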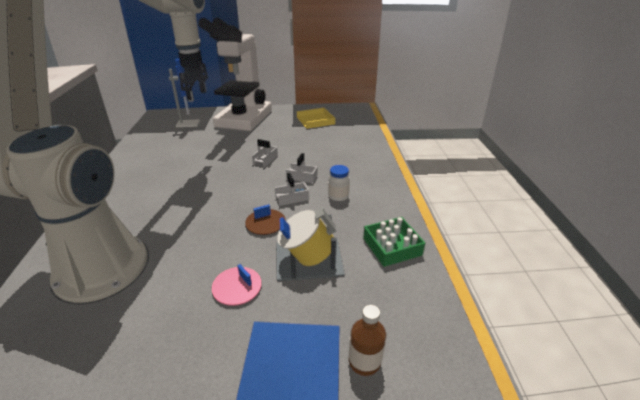

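View pics/top0.png

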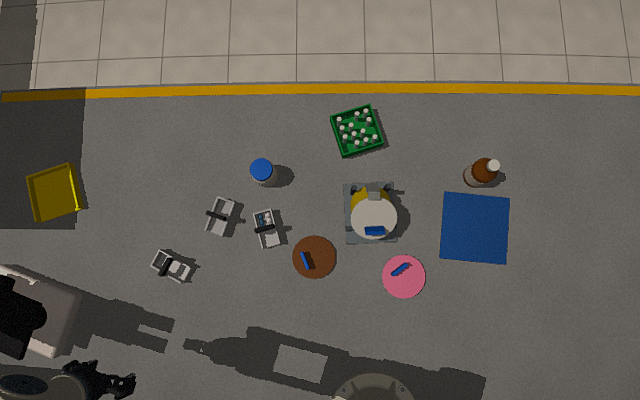

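The side view shows the tub at (310,240), its white lid with a blue fin at (285,228), and three scoops. The top view shows the tub at (373,210), the mat at (475,228), and scoops at (267,228) with balls, (222,215) and (173,266). Brown and pink look-alike lids lie beside the tub.

```bash
python3 - <<'E'
from h import *
f=lambda v:np.round(v,1).tolist()
for n,a,b in [('lid_grip',(283,223),(377,231)),('lid_front',(278,239),(369,239)),('lid_back',(320,218),(375,199)),('lid',(302,234),(373,217)),('tub',(319,251),(373,202)),('stand',(311,258),(372,211)),
 ('scoop_grip',(290,179),(264,228)),('scoop_spout',(274,191),(272,248)),('bottle',(364,364),(472,178)),('jar',(340,195),(262,175)),('vial',(389,245),(355,134)),('mat',(293,364),(473,224))]:
    p,e=tri(a,b); print(n,f(p),round(e,1))
for n,uv,z in [('mat',(475,228),4),('stand',(372,212),0),('scoop',(267,228),20),('s2',(222,215),40),('s3',(173,266),40)]: p=atz('top',uv,z);print(n,f(p),np.hypot(*p[:2]))
for n in('mat','stand','tub','lid','scoop','scoop_grip','vial_box'): print(n,[(round(d['conf'],2),f(d['extent'])) for d in imaging.recognise('top',n)][:4])
t=cv2.imread('pics/top0.png'); s=cv2.imread('pics/side0.png')
g=np.vstack([np.hstack([cv2.resize(t[170:270,330:430],(400,300+100))[:300],cv2.resize(t[190:265,240:340],(400,300))]),np.hstack([cv2.resize(s[200:275,260:360],(400,300)),cv2.resize(s[140:215,245:345],(400,300))])])
cv2.imwrite('pics/crop0.png',g)
E
```

```text
lid_grip [499.1, -7.2, 130.8] 1.6
lid_front [481.9, 7.4, 67.9] 2.6
lid_back [583.7, -2.8, 137.8] 11.1
lid [540.7, -1.9, 89.1] 7.5
tub [584.5, -8.2, 35.7] 3.6
stand [562.9, -7.3, 11.2] 5.2
scoop_grip [511.2, 284.7, 73.4] 1.5
scoop_spout [459.2, 267.2, 41.8] 2.1
bottle [658.3, -299.9, -8.6] 4.8
jar [671.1, 305.0, -8.5] 6.1
vial [781.7, 36.7, 5.8] 2.8
mat [520.3, -294.8, -2.6] 5.4
mat [511.2, -297.5, 4.0] 591.515967270896
stand [558.6, -8.5, 0.0] 558.6390423761314
scoop [513.6, 284.4, 20.0] 587.1076418483906
s2 [548.4, 406.2, 40.0] 682.4982410426874
s3 [409.1, 539.0, 40.0] 676.6385212739574
mat [(0.76, [443.1, 190.6, 64.7, 74.3])]
stand [(0.68, [343.8, 183.7, 55.4, 62.3])]
tub [(0.64, [351.4, 181.5, 41.2, 27.6])]
lid [(0.95, [293.7, 233.1, 41.4, 46.1]), (0.83, [350.9, 195.5, 42.0, 44.2]), (0.55, [381.1, 255.6, 44.5, 42.4])]
scoop [(0.97, [205.4, 199.3, 32.5, 35.2]), (0.91, [252.4, 211.0, 30.7, 41.0]), (0.7, [153.0, 251.5, 37.1, 30.2]), (0.53, [350.6, 201.6, 43.2, 39.0])]
scoop_grip [(0.83, [203.5, 197.5, 34.7, 38.7]), (0.71, [149.1, 249.2, 44.2, 36.6]), (0.57, [350.7, 197.1, 43.2, 42.3])]
vial_box [(0.85, [331.7, 105.8, 53.0, 53.3])]
```

View pics/crop0.png

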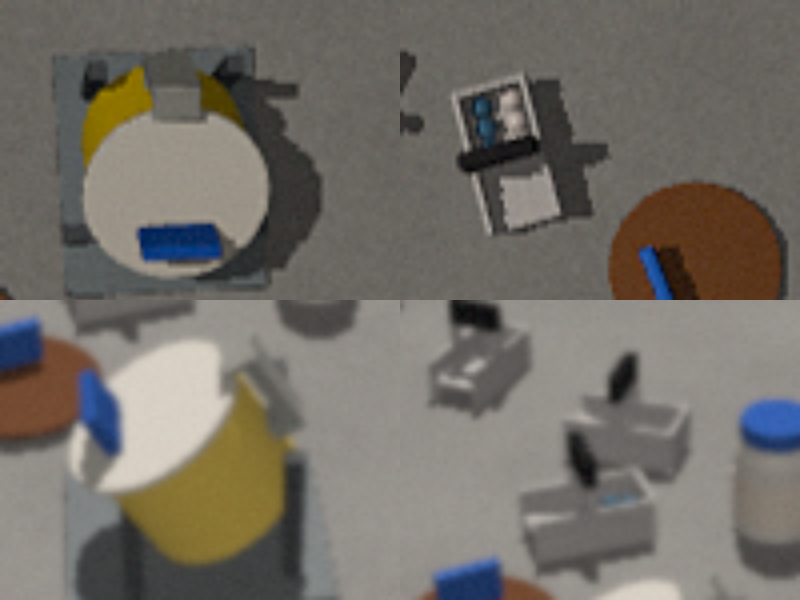

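The top crop shows the stand plate's corners at about (343,184), (346,244), (397,241) and (393,182), with the keeper at the back (+x). The scoop nearest the base holds blue and white balls and its spout points at the robot, yawed slightly left. Next I'll refine the poses.

```bash
python3 - <<'E'
from h import *
f=lambda v:np.round(v,2).tolist()
C=np.array([atz('top',u,8) for u in [(343.3,184.3),(346.3,243.8),(397,241),(393.3,182)]])
print('stand',f(C.mean(0)),[round(np.linalg.norm(C[i]-C[(i+1)%4]),1) for i in range(4)])
yaw=[np.degrees(np.arctan2(*(a-b)[[1,0]])) for a,b in((C[0],C[1]),(C[3],C[2]))]+[np.degrees(np.arctan2(-(a-b)[0],(a-b)[1])) for a,b in((C[0],C[3]),(C[1],C[2]))]
print('stand yaw',f(yaw))
# scoop: edges in crop (x 400->240, y 0->190, /4)
q=lambda x,y:(240+(x-400)/4,190+y/4)
for a,b,z in [((455,95),(490,235),38),((524,74),(562,212),30),((462,160),(538,147),84)]:
    A,B=atz('top',q(*a),z),atz('top',q(*b),z); d=A-B; print('scoop',f(A),f(B),f(np.degrees(np.arctan2(d[1],d[0]))))
# fin
S={}
for cam,(x0,x1,y0,y1) in {'top':(355,395,215,240),'side':(276,296,212,242)}.items():
    im=cv2.imread(f'pics/{cam}0.png')[y0:y1,x0:x1].astype(int)
    m=(im[:,:,0]-im[:,:,2]>50); ys,xs=np.nonzero(m); S[cam]=(xs.mean()+x0,ys.mean()+y0); print(cam,m.sum(),f(S[cam]))
    cov=np.cov(np.array([xs,ys])); w,v=np.linalg.eigh(cov); print('axis',f(v[:,1]),f(np.sqrt(w)))
from scipy.optimize import least_squares
def cent(cam,p,yw):
    M=R.from_euler('zy',[yw,-30],degrees=True).as_matrix()
    P=np.array([[x,y,z] for x in(-30,-20) for y in(-25,25) for z in(12,46)])@M.T+p
    h=cv2.convexHull(proj(cam,P).astype(np.float32)); m=cv2.moments(h); return np.array([m['m10'],m['m01']])/m['m00'], m
yw=np.mean(yaw)
s=least_squares(lambda p:np.r_[cent('top',p,yw)[0]-S['top'],cent('side',p,yw)[0]-S['side']],[538,-2,100.])
M=R.from_euler('zy',[yw,-30],degrees=True).as_matrix()
print('lid O',f(s.x),f(s.fun),[cent(c,s.x,yw)[1]['m00'] for c in('top','side')])
print('grip',f(s.x+M@[-25,0,34]),'mouth',f(s.x+M@[0,0,7]),'tub',f(s.x-M@[0,0,73]))
t=telemetry.sense(); print(t['clock'],f(t['eef_pos']),f(t['tcp_rot']),t['opening'])
m=[atz('top',u,4) for u in((444,191.5),(510,198),(506,264.5),(440,260))]; print('mat',f(np.mean(m,0)),f(m))
for v in (proj('top',s.x+M@[60*np.cos(a),60*np.sin(a),12]) for a in np.arange(0,6.28,1.57)): print(f(v))
E
```

```text
stand [556.33, -2.13, 8.0] [np.float64(167.3), np.float64(141.1), np.float64(166.1), np.float64(141.4)]
stand yaw [2.32, 2.22, 2.35, 2.82]
scoop [551.72, 318.78, 38.0] [456.23, 293.48, 38.0] 14.84
scoop [566.81, 272.51, 30.0] [471.9, 245.47, 30.0] 15.9
scoop [504.64, 305.41, 84.0] [513.02, 255.45, 84.0] 99.51
top 160 [374.69, 230.3]
axis [-1.0, 0.01] [2.38, 5.57]
side 129 [284.28, 227.5]
axis [0.35, 0.94] [2.04, 5.13]
lid O [537.81, -2.0, 102.06] [0.01, -0.22, -0.14, -0.21] [194.58805993921123, 183.11214837431908]
grip [499.18, -3.06, 119.02] mouth [534.31, -2.0, 108.12] tub [574.31, -2.0, 38.84]
1.85 [180.97, 598.22, 249.96] [-3.14, -0.0, 2.85] 1.0006915456693448
mat [510.59, -298.26, 4.0] [[615.23, -213.41, 4.0], [595.65, -402.84, 4.0], [408.41, -381.5, 4.0], [423.06, -195.3, 4.0]]
[[373.74, 196.52]]
[[350.4, 219.25]]
[[374.02, 239.04]]
[[397.43, 217.25]]
```

```bash
cat >> h.py <<'E'
LO=np.array([537.8,-2.0,102.1]); YW=2.4
ML=R.from_euler('zy',[YW,-30],degrees=True).as_matrix()
def tool(M): return np.c_[M[:,1],M[:,0],-M[:,2]]   # tool axes for pinch across x of frame M
def now():
    t=telemetry.sense(); return np.array(t['eef_pos']),R.from_euler('xyz',t['tcp_rot']).as_matrix()
def plan(wps,start=None):
    p,M=start or now()
    for q,N in wps:
        tv=R.from_matrix(M.T@N).as_rotvec(degrees=True); s=M.T@(q-p)
        print('turn',np.round(tv/45,3).tolist(),'shift',np.round(s/200,3).tolist(),'deg %.0f mm %.0f'%(np.linalg.norm(tv),np.linalg.norm(s)))
        p,M=q,N
def interp(q,N,n,start=None):
    from scipy.spatial.transform import Slerp
    p,M=start or now(); S=Slerp([0,1],R.from_matrix([M,N]))
    return [(p+(q-p)*k/n,S(k/n).as_matrix()) for k in range(1,n+1)]
E
python3 - <<'E'
from h import *
N=tool(ML); g=LO+ML@[-25,0,37]; pre=g+ML@[0,0,70]
print(g,pre); plan(interp(pre,N,3)+[(g,N)])
E
```

```text
[497.66835619  -3.04689134 121.65390456] [462.66835619  -3.04689134 182.27568283]
turn [-0.187, -0.145, 0.512] shift [-0.74, -0.823, 0.113] deg 25 mm 222
turn [-0.187, -0.145, 0.512] shift [-0.994, -0.486, 0.115] deg 25 mm 222
turn [-0.187, -0.145, 0.512] shift [-1.092, -0.083, 0.194] deg 25 mm 222
turn [-0.0, 0.0, 0.0] shift [-0.0, 0.0, 0.35] deg 0 mm 70
```

Call:
step_arm([
  [[-0.187,-0.145,0.512],[-0.74,-0.823,0.113],1],
  [[-0.187,-0.145,0.512],[-0.74,-0.823,0.113],1],
  [[-0.187,-0.145,0.512],[-0.74,-0.823,0.113],1],
  [[-0.187,-0.145,0.512],[-0.74,-0.823,0.113],1],
  [[-0.187,-0.145,0.512],[-0.74,-0.823,0.113],1],
  [[-0.187,-0.145,0.512],[-0.74,-0.823,0.113],1],
])

```text
clock: 2.45
eef_pos: [275.4, 395.0, 227.2]
tcp_rot: [2.977, 0.082, 2.435]
contact_force: [0.3, 1.0, -0.2]
opening: 1.001
grasp_force: 0.0
```

Call:
step_arm([
  [[-0.187,-0.145,0.512],[-0.994,-0.486,0.115],1],
  [[-0.187,-0.145,0.512],[-0.994,-0.486,0.115],1],
  [[-0.187,-0.145,0.512],[-0.994,-0.486,0.115],1],
  [[-0.187,-0.145,0.512],[-0.994,-0.486,0.115],1],
  [[-0.187,-0.145,0.512],[-0.994,-0.486,0.115],1],
  [[-0.187,-0.145,0.512],[-0.994,-0.486,0.115],1],
])

```text
clock: 3.05
eef_pos: [369.7, 195.8, 205.0]
tcp_rot: [2.79, 0.088, 2.015]
contact_force: [0.6, 0.3, 1.0]
opening: 1.0
grasp_force: 0.0
```

Call:
step_arm([
  [[-0.187,-0.145,0.512],[-0.98,-0.083,0.15],1],
  [[-0.187,-0.145,0.512],[-0.98,-0.083,0.15],1],
  [[-0.187,-0.145,0.512],[-0.98,-0.083,0.15],1],
  [[-0.187,-0.145,0.512],[-0.98,-0.083,0.15],1],
  [[-0.187,-0.145,0.512],[-0.98,-0.083,0.15],1],
  [[-0.187,-0.145,0.512],[-0.98,-0.083,0.15],1],
])

```text
clock: 3.65
eef_pos: [451.8, 15.6, 189.0]
tcp_rot: [2.617, 0.02, 1.604]
contact_force: [0.4, -0.3, -0.3]
opening: 0.995
grasp_force: 0.0
```

```bash
python3 - <<'E'
from h import *
N=tool(ML); g=LO+ML@[-25,0,37]; pre=g+ML@[0,0,70]
t=telemetry.sense(); print(t['clock'],t['eef_pos'],t['qpos'])
plan([(pre,N),(g+ML@[0,0,20],N),(g,N)])
E
```

```text
3.65 [451.81182305  15.61896456 188.97061535] [ 0.04952212 -0.02847709  2.38978013 -0.10032181  0.25756176  0.1010323 ]
turn [0.001, 0.001, -0.004] shift [-0.094, 0.027, 0.056] deg 0 mm 23
turn [0.0, 0.0, 0.0] shift [0.0, -0.0, 0.25] deg 0 mm 50
turn [0.0, 0.0, 0.0] shift [-0.0, 0.0, 0.1] deg 0 mm 20
```

Call:
step_arm([
  [[0,0,-0.004],[-0.094,0.027,0.056],0.4],
  [[0,0,-0.004],[-0.094,0.027,0.056],0.4],
  [[0,0,-0.004],[-0.094,0.027,0.18],0.4],
  [[0,0,-0.004],[-0.094,0.027,0.306],0.4],
  [[0,0,-0.004],[-0.094,0.027,0.306],0.4],
])

```text
clock: 4.15
eef_pos: [485.7, -0.5, 136.6]
tcp_rot: [2.622, 0.021, 1.61]
contact_force: [0.4, 0.5, -0.0]
opening: 0.697
grasp_force: 0.0
```

```bash
python3 - <<'E'
from h import *
N=tool(ML); g=LO+ML@[-25,0,37]
t=telemetry.sense(); print(t['clock'],t['eef_pos'],t['opening'])
plan([(g,N)])
a,b=[imaging.grab_frame(c)[:,:,::-1] for c in('side','top')]
cv2.imwrite('pics/pre.png',np.hstack([cv2.resize(a[160:280,240:360],(400,400)),cv2.resize(b[160:280,310:430],(400,400))]))
E
```

```text
4.15 [ 4.85729134e+02 -4.54962576e-01  1.36648346e+02] 0.6969221286002254
turn [-0.005, -0.002, 0.003] shift [-0.014, 0.014, 0.095] deg 0 mm 19
```

View pics/pre.png

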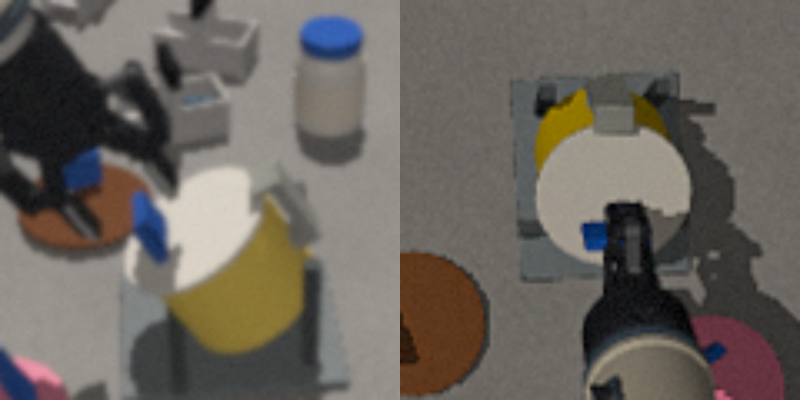

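The fin at side-crop (150,225) lies between the two fingers at (85,225) and (170,180), so the descent line is good.

Call:
step_arm([
  [[0,0,0],[-0.014,0.014,0.05],0.4],
  [[0,0,0],[-0.014,0.014,0.095],0.4],
  [[0,0,0],[-0.014,0.014,0.095],0.1],
  [[0,0,0],[-0.014,0.014,0.095],-0.3],
  [[0,0,0],[-0.014,0.014,0.095],-1],
  [[0,0,0],[-0.014,0.014,0.095],-1],
  [[0,0,0],[-0.014,0.014,0.095],-1],
  [[0,0,0],[-0.014,0.014,0.095],-1],
], squeeze=50)

```text
clock: 5.05
eef_pos: [497.7, -4.7, 124.4]
tcp_rot: [2.618, 0.022, 1.609]
contact_force: [-6.6, 2.6, 11.8]
opening: 0.11
grasp_force: 48.9
```

```bash
python3 - <<'E'
from h import *
t=telemetry.sense(); print(t['clock'],t['eef_pos'],t['opening'],t['contact_force'],t['wrist_torque'])
p,M=now(); print('tcp in lid',ML.T@(p-LO), 'rot err',R.from_matrix(tool(ML).T@M).as_rotvec(degrees=True))
E
```

```text
5.05 [497.66654758  -4.65517552 124.39885344] 0.10955935874381155 [-6.62372263  2.6454538  11.79468875] [0.31642811 0.29390291 0.2759421 ]
tcp in lid [-23.69764234  -1.66428111  39.37809977] rot err [-0.03744922 -0.00678285 -0.12579311]
```

```bash
python3 - <<'E'
from h import *
p,M=now(); piv=LO+ML@[60,0,9.5]
def W(deg,d):  # rotate whole lid about pivot by deg, then shift d (tub frame)
    Q=ML@R.from_euler('y',deg,degrees=True).as_matrix()@ML.T
    return piv+Q@(p-piv)+ML@np.array(d,float),Q@M
w=[W(4,[0,0,0.5]),W(8,[0,0,.5]),W(12,[0,0,.5]),W(12,[-12,0,2]),W(12,[-24,0,5]),W(20,[-24,0,40]),W(30,[-60,0,120])]
s0=(p,M)
for x in w: plan([x],s0)
E
```

```text
turn [0.089, 0.0, -0.0] shift [-0.0, 0.011, -0.031] deg 4 mm 7
turn [0.178, 0.0, -0.0] shift [-0.0, 0.025, -0.059] deg 8 mm 13
turn [0.267, 0.001, -0.0] shift [-0.0, 0.04, -0.086] deg 12 mm 19
turn [0.267, 0.001, -0.0] shift [0.0, -0.02, -0.094] deg 12 mm 19
turn [0.267, 0.001, -0.0] shift [0.0, -0.08, -0.109] deg 12 mm 27
turn [0.444, 0.001, -0.0] shift [0.0, -0.043, -0.334] deg 20 mm 67
turn [0.667, 0.001, -0.0] shift [0.0, -0.169, -0.789] deg 30 mm 161
```

Call:
step_arm([
  [[0.045,0,0],[0,0.005,-0.016],-1],
  [[0.089,0,0],[0,0.011,-0.031],-1],
  [[0.134,0,0],[0,0.018,-0.045],-1],
  [[0.178,0,0],[0,0.025,-0.059],-1],
  [[0.223,0,0],[0,0.032,-0.073],-1],
  [[0.267,0,0],[0,0.04,-0.086],-1],
  [[0.267,0,0],[0,0.04,-0.086],-1],
  [[0.267,0,0],[0,0.04,-0.086],-1],
])

```text
clock: 5.85
eef_pos: [496.1, -4.5, 142.6]
tcp_rot: [2.827, 0.022, 1.609]
contact_force: [0.2, 0.8, -1.2]
opening: 0.106
grasp_force: 48.9
```

```bash
python3 - <<'E'
from h import *
t=telemetry.sense(); print(t['clock'],t['eef_pos'],t['opening'],t['contact_force'],t['wrist_torque'])
p,M=now(); L=np.c_[M[:,1],M[:,0],-M[:,2]]; print('rot',R.from_matrix(ML.T@L).as_rotvec(degrees=True))
O=p-L@[-23.7,-1.7,39.4]; TO=LO-ML@[0,0,73]
for v in([-60,0,9.5],[60,0,9.5]): print(ML.T@(O+L@v-TO))
a=imaging.grab_frame('side')[:,:,::-1]
cv2.imwrite('pics/tip.png',cv2.resize(a[180:280,240:360],(720,600),interpolation=cv2.INTER_CUBIC))
E
```

```text
5.85 [496.12159812  -4.53438758 142.59497638] 0.105870566852759 [ 0.19950014  0.80193657 -1.2474431 ] [0.02037726 0.26816202 0.02478244]
rot [-0.04172031 11.97420481  0.11462148]
[-57.6562457   -0.26574294 107.18983173]
[ 5.97324487e+01 -3.65215885e-02  8.22932079e+01]
```

View pics/tip.png

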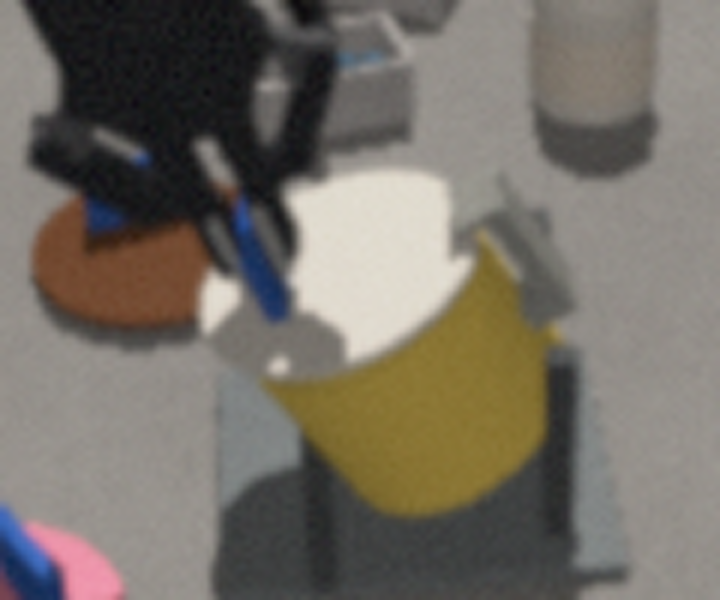

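The lid's front edge is up, with its fin at (262,250) and a gap over the rim near (280,365). The back edge is still under the keeper at (470,225). Now drawing it out.

Call:
step_arm([
  [[0,0,0],[0,-0.03,0.001],-1],
  [[0,0,0],[0,-0.06,0.002],-1],
  [[0,0,0],[0,-0.09,0.003],-1],
  [[0,0,0],[0,-0.122,0.003],-1],
  [[0,0,0],[0,-0.122,-0.05],-1],
  [[0,0,0],[0,-0.13,-0.15],-1],
  [[0.1,0,0],[0,-0.15,-0.3],-1],
  [[0.2,0,0],[0,-0.2,-0.5],-1],
])

```text
clock: 6.7
eef_pos: [426.2, -5.3, 226.5]
tcp_rot: [2.989, 0.022, 1.609]
contact_force: [2.0, 0.2, -0.9]
opening: 0.102
grasp_force: 49.0
```

```bash
python3 - <<'E'
from h import *
t=telemetry.sense(); print(t['clock'],t['eef_pos'],t['opening'],t['contact_force'],t['wrist_torque'])
MM=R.from_euler('z',6,degrees=True).as_matrix()  # mat yaw, square with it
N=tool(MM); T=np.array([510.6,-298.3,4])+MM@[-24,-1.5,39.4]
up=T+[0,0,120]
print(T); plan(interp(up,N,2)+[(T+[0,0,15],N),(T+[0,0,1],N)])
E
```

```text
6.7 [426.15081077  -5.31066046 226.49318154] 0.10221632712894912 [ 1.98150602  0.20057754 -0.88386618] [0.04350857 0.10345001 0.05877272]
[ 486.88826721 -302.30046596   43.4       ]
turn [0.097, 0.017, -0.041] shift [-0.744, 0.096, 0.191] deg 5 mm 155
turn [0.097, 0.017, -0.041] shift [-0.749, 0.085, 0.174] deg 5 mm 155
turn [0.0, 0.0, -0.0] shift [0.0, -0.0, 0.525] deg 0 mm 105
turn [0.0, 0.0, 0.0] shift [0.0, 0.0, 0.07] deg 0 mm 14
```

Call:
step_arm([
  [[0.097,0.017,-0.041],[-0.2,0.03,0.05],-1],
  [[0.097,0.017,-0.041],[-0.4,0.05,0.1],-1],
  [[0.097,0.017,-0.041],[-0.6,0.08,0.15],-1],
  [[0.097,0.017,-0.041],[-0.744,0.096,0.191],-1],
])

```text
clock: 7.1
eef_pos: [458.6, -156.0, 194.7]
tcp_rot: [3.06, 0.014, 1.642]
contact_force: [-1.0, 0.9, -0.5]
opening: 0.107
grasp_force: 49.0
```

Call:
step_arm([
  [[0.097,0.017,-0.041],[-0.2,0.025,0.05],-1],
  [[0.097,0.017,-0.041],[-0.4,0.045,0.1],-1],
  [[0.097,0.017,-0.041],[-0.6,0.07,0.14],-1],
  [[0.097,0.017,-0.041],[-0.7,0.08,0.16],-1],
  [[0.097,0.017,-0.041],[-0.749,0.085,0.174],-1],
  [[0.097,0.017,-0.041],[-0.749,0.085,0.174],-1],
])

```text
clock: 7.7
eef_pos: [488.1, -302.4, 162.5]
tcp_rot: [3.139, 0.0, 1.674]
contact_force: [0.4, 0.7, -0.5]
opening: 0.103
grasp_force: 49.0
```

```bash
python3 - <<'E'
from h import *
t=telemetry.sense(); print(t['clock'],t['eef_pos'],t['tcp_rot'],t['opening'],t['contact_force'],t['wrist_torque'])
MM=R.from_euler('z',6,degrees=True).as_matrix(); N=tool(MM); T=np.array([510.6,-298.3,4])+MM@[-24,-1.5,39.4]
plan([(T+[0,0,20],N)])
a=imaging.grab_frame('side')[:,:,::-1]; b=imaging.grab_frame('top')[:,:,::-1]
cv2.imwrite('pics/carry.png',np.hstack([cv2.resize(a[230:400,210:410],(400,340)),cv2.resize(b[150:320,400:600],(400,340))]))
E
```

```text
7.7 [ 488.11790154 -302.37240207  162.48004745] [3.13875487e+00 4.52021783e-04 1.67390931e+00] 0.10289723692211122 [ 0.3642823   0.694375   -0.50375268] [0.00446042 0.00420968 0.02600002]
turn [0.004, 0.001, -0.002] shift [0.001, -0.007, 0.495] deg 0 mm 99
```

View pics/carry.png

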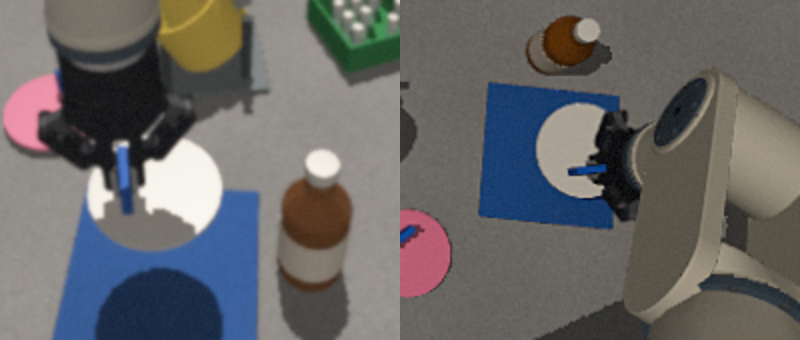

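The lid is held level over the mat, with the fin at side-crop (125,180). It looks offset only because of parallax at this height. Lowering it.

Call:
step_arm([
  [[0.004,0,0],[0,-0.007,0.2],-1],
  [[0.004,0,0],[0,-0.007,0.4],-1],
  [[0.004,0,0],[0,-0.007,0.495],-1],
  [[0.004,0,0],[0,-0.007,0.53],-1],
  [[0.004,0,0],[0,-0.007,0.56],-1],
  [[0.004,0,0],[0,-0.007,0.575],-1],
  [[0.004,0,0],[0,-0.007,0.585],-1],
  [[0.004,0,0],[0,-0.007,0.585],-1],
])

```text
clock: 8.6
eef_pos: [488.1, -302.2, 47.4]
tcp_rot: [3.14, 0.001, 1.675]
contact_force: [-2.1, 4.8, 8.1]
opening: 0.11
grasp_force: 50.6
```

Contact felt, so I'm releasing.

Call:
step_arm([
  [[0,0,0],[0,0,0],-0.7],
  [[0,0,0],[0,0,0],-0.5],
  [[0,0,0],[0,0,0],-0.2],
  [[0,0,0],[0,0,-0.05],0.0],
  [[0,0,0],[0,0,-0.25],0.2],
  [[0,0,0],[0,0,-0.5],0.2],
  [[0,0,0],[0,0,-0.75],0.2],
  [[0,0,0],[0,0,-0.75],0.2],
])

```text
clock: 9.4
eef_pos: [490.6, -304.4, 203.2]
tcp_rot: [3.133, 0.008, 1.675]
contact_force: [0.6, -0.5, 0.4]
opening: 0.599
grasp_force: 0.0
```

```bash
python3 - <<'E'
from h import *
t=telemetry.sense(); print(t['clock'],t['eef_pos'],t['tcp_rot'],t['opening'],t['contact_force'])
S=R.from_euler('z',14.5,degrees=True).as_matrix(); N=tool(S)
T=np.array([509.5,283.5,74]); up=T+[0,0,120]
plan(interp(up,N,3))
a=imaging.grab_frame('side')[:,:,::-1]; b=imaging.grab_frame('top')[:,:,::-1]
cv2.imwrite('pics/laid.png',np.hstack([cv2.resize(a[230:400,210:410],(400,340)),cv2.resize(b[150:320,400:600],(400,340))]))
E
```

```text
9.4 [ 490.62468843 -304.41231137  203.16835964] [3.13261511 0.00797194 1.6748714 ] 0.599195009306759 [ 0.5575521  -0.4995107   0.38310645]
turn [0.004, 0.004, -0.063] shift [0.971, 0.133, 0.009] deg 3 mm 196
turn [0.004, 0.004, -0.063] shift [0.964, 0.181, 0.011] deg 3 mm 196
turn [0.004, 0.004, -0.063] shift [0.953, 0.229, 0.013] deg 3 mm 196
```

View pics/laid.png

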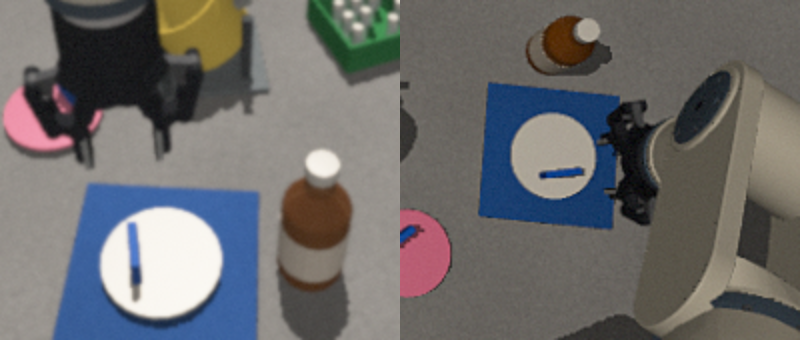

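The lid lies flat on the mat, centred at about top-crop (553,156), with the fin up. On to the scoop.

Call:
step_arm([
  [[0.004,0.004,-0.063],[0.971,0.133,0.009],0.2],
  [[0.004,0.004,-0.063],[0.971,0.133,0.009],0.2],
  [[0.004,0.004,-0.063],[0.971,0.133,0.009],0.2],
  [[0.004,0.004,-0.063],[0.971,0.133,0.009],0.2],
  [[0.004,0.004,-0.063],[0.971,0.133,0.009],0.2],
])

```text
clock: 10.0
eef_pos: [492.0, -101.7, 192.0]
tcp_rot: [-3.135, -0.005, 1.728]
contact_force: [0.8, -0.3, -0.4]
opening: 0.598
grasp_force: 0.0
```

Call:
step_arm([
  [[0.004,0.004,-0.063],[0.964,0.181,0.011],0.2],
  [[0.004,0.004,-0.063],[0.964,0.181,0.011],0.2],
  [[0.004,0.004,-0.063],[0.964,0.181,0.011],0.2],
  [[0.004,0.004,-0.063],[0.964,0.181,0.011],0.2],
  [[0.004,0.004,-0.063],[0.964,0.181,0.011],0.2],
])

```text
clock: 10.5
eef_pos: [499.3, 93.7, 190.6]
tcp_rot: [-3.134, -0.007, 1.778]
contact_force: [0.3, 0.2, -0.6]
opening: 0.605
grasp_force: 0.0
```

Call:
step_arm([
  [[0.004,0.004,-0.063],[0.953,0.229,0.013],0.2],
  [[0.004,0.004,-0.063],[0.953,0.229,0.013],0.2],
  [[0.004,0.004,-0.063],[0.953,0.229,0.013],0.2],
  [[0.004,0.004,-0.063],[0.953,0.229,0.013],0.2],
  [[0.004,0.004,-0.063],[0.953,0.229,0.013],0.2],
  [[0.004,0.004,-0.063],[0.953,0.229,0.013],0.2],
])

```text
clock: 11.1
eef_pos: [505.6, 285.2, 188.5]
tcp_rot: [-3.13, -0.008, 1.825]
contact_force: [1.2, -0.6, -0.5]
opening: 0.6
grasp_force: 0.0
```

```bash
python3 - <<'E'
from h import *
t=telemetry.sense(); print(t['clock'],t['eef_pos'],t['tcp_rot'],t['qpos'])
S=R.from_euler('z',14.5,degrees=True).as_matrix(); N=tool(S)
T=np.array([509.5,283.5,74]); plan([(T+[0,0,40],N),(T,N)])
a=imaging.grab_frame('side')[:,:,::-1]; b=imaging.grab_frame('top')[:,:,::-1]
cv2.imwrite('pics/sc.png',np.hstack([cv2.resize(a[100:240,220:340],(400,467)),cv2.resize(b[180:320,220:340],(400,467))]))
for c in('side','top'):
  for n in('scoop_grip','scoop_spout'): print(c,n,[(round(d['conf'],2),np.round(d['xy'],1).tolist()) for d in imaging.mark_of(c,n)])
print(proj('side',[T]),proj('top',[T]))
E
```

```text
11.1 [505.63510089 285.23076816 188.4956197 ] [-3.13016648 -0.00814843  1.82505517] [0.50503561 0.3549187  1.78130457 0.01263395 1.01445241 0.24400963]
turn [-0.015, -0.01, 0.002] shift [-0.016, 0.021, 0.372] deg 1 mm 75
turn [0.0, 0.0, 0.0] shift [0.0, 0.0, 0.2] deg 0 mm 40
side scoop_grip [(0.93, [265.3, 141.8]), (0.87, [287.2, 178.0]), (0.6, [299.3, 157.7])]
side scoop_spout [(0.89, [272.4, 188.4]), (0.86, [286.3, 173.0]), (0.79, [255.9, 158.6])]
top scoop_grip [(0.7, [165.6, 265.7])]
top scoop_spout [(0.59, [184.9, 275.2])]
[[289.20640367 179.0895842 ]] [[264.40082809 228.34721274]]
```

View pics/sc.png

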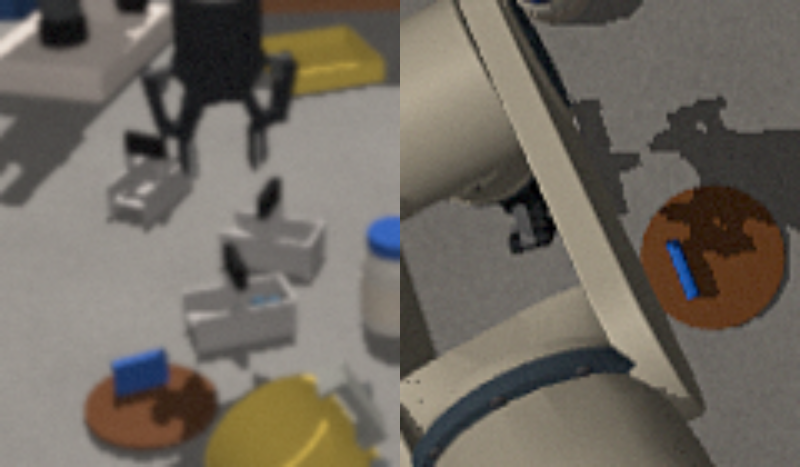

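The bar of the ball-holding scoop is at side pixel (290,179), and my target projects to (289,179), so they agree.

Call:
step_arm([
  [[-0.015,-0.01,0.002],[-0.016,0.021,0.2],0.2],
  [[-0.015,-0.01,0.002],[-0.016,0.021,0.372],0.2],
  [[-0.015,-0.01,0.002],[-0.016,0.021,0.48],0.2],
  [[-0.015,-0.01,0.002],[-0.016,0.021,0.572],0.2],
  [[-0.015,-0.01,0.002],[-0.016,0.021,0.572],-0.2],
  [[-0.015,-0.01,0.002],[-0.016,0.021,0.572],-0.4],
  [[-0.015,-0.01,0.002],[-0.016,0.021,0.572],-0.6],
  [[-0.015,-0.01,0.002],[-0.016,0.021,0.572],-1],
], squeeze=50)

```text
clock: 12.2
eef_pos: [510.7, 284.7, 76.8]
tcp_rot: [3.136, -0.002, 1.822]
contact_force: [1.0, -0.1, 2.6]
opening: 0.129
grasp_force: 51.6
```

Call:
step_arm([
  [[0,0,0],[0,0,0],-1],
  [[0,0,0],[0,0,0],-1],
  [[0,0,0],[0,0,0],-1],
])

```text
clock: 12.5
eef_pos: [510.8, 284.7, 76.7]
tcp_rot: [3.136, -0.002, 1.822]
contact_force: [0.5, -0.6, 8.2]
opening: 0.13
grasp_force: 52.2
```

```bash
python3 - <<'E'
from h import *
t=telemetry.sense(); print(t['clock'],t['eef_pos'],t['tcp_rot'],t['opening'],t['grasp_force'],t['contact_force'],t['wrist_torque'])
# pour path: scoop +x axis along world +y (yaw 90) , target
Y=R.from_euler('z',90,degrees=True).as_matrix()
mouth=LO+ML@[0,0,7]
def P(th,spout):
    S=Y@R.from_euler('y',-th,degrees=True).as_matrix()   # +x end raised
    return spout+S@[48,0,52],tool(S)
sp=mouth+np.array([0,18,32])
p,M=now()
wu=(p+[0,0,100],M)
pre=P(0,sp+np.array([0,60,60]))
print('lift');plan([wu])
print('carry');plan(interp(*pre,3,wu),wu)
print('pour start');plan([P(0,sp)],pre)
s0=P(0,sp)
print('pour cumulative')
for th in (10,20,30,40,45): plan([P(th,sp)],s0)
s1=P(45,sp)
print('further')
for th in (50,55,60): plan([P(th,sp)],s1)
E
```

```text
12.5 [510.76962349 284.74315709  76.74833586] [ 3.13642559e+00 -1.82443452e-03  1.82191013e+00] 0.13048100645763688 52.210729122161865 [ 0.472692   -0.64112469  8.15722479] [-0.25851749  0.05621759 -0.06442562]
lift
turn [0.0, 0.0, 0.0] shift [0.001, 0.003, -0.5] deg 0 mm 100
carry
turn [0.002, 0.001, -0.56] shift [-0.269, -0.028, -0.126] deg 25 mm 60
turn [0.002, 0.001, -0.56] shift [-0.231, -0.14, -0.126] deg 25 mm 60
turn [0.002, 0.001, -0.56] shift [-0.15, -0.225, -0.126] deg 25 mm 60
pour start
turn [0.0, 0.0, 0.0] shift [-0.0, -0.3, 0.3] deg 0 mm 85
pour cumulative
turn [-0.222, 0.0, 0.0] shift [-0.0, -0.049, -0.038] deg 10 mm 12
turn [-0.444, 0.0, 0.0] shift [-0.0, -0.103, -0.066] deg 20 mm 25
turn [-0.667, 0.0, 0.0] shift [-0.0, -0.162, -0.085] deg 30 mm 37
turn [-0.889, 0.0, 0.0] shift [-0.0, -0.223, -0.093] deg 40 mm 48
turn [-1.0, 0.0, 0.0] shift [-0.0, -0.254, -0.094] deg 45 mm 54
further
turn [-0.111, 0.0, 0.0] shift [-0.0, -0.024, -0.02] deg 5 mm 6
turn [-0.222, 0.0, 0.0] shift [-0.0, -0.049, -0.038] deg 10 mm 12
turn [-0.333, 0.0, 0.0] shift [-0.0, -0.075, -0.053] deg 15 mm 18
```

Call:
step_arm([
  [[0,0,0],[0,0,-0.05],-1],
  [[0,0,0],[0,0,-0.15],-1],
  [[0,0,0],[0,0,-0.3],-1],
  [[0,0,0],[0,0,-0.43],-1],
  [[0,0,0],[0,0,-0.5],-1],
  [[0,0,0],[0,0,-0.5],-1],
])

```text
clock: 13.1
eef_pos: [510.4, 284.8, 177.5]
tcp_rot: [3.135, -0.002, 1.822]
contact_force: [0.5, 0.4, -2.8]
opening: 0.133
grasp_force: 50.8
```

Call:
step_arm([
  [[0,0,-0.12],[-0.06,-0.006,-0.03],-1],
  [[0,0,-0.25],[-0.12,-0.012,-0.06],-1],
  [[0,0,-0.38],[-0.18,-0.02,-0.09],-1],
  [[0,0,-0.5],[-0.24,-0.025,-0.12],-1],
  [[0,0,-0.56],[-0.269,-0.028,-0.126],-1],
])

```text
clock: 13.6
eef_pos: [516.9, 229.6, 199.5]
tcp_rot: [3.14, -0.0, 2.265]
contact_force: [1.2, 0.2, -3.6]
opening: 0.127
grasp_force: 50.8
```

Call:
step_arm([
  [[0,0,-0.12],[-0.05,-0.03,-0.03],-1],
  [[0,0,-0.25],[-0.1,-0.06,-0.06],-1],
  [[0,0,-0.38],[-0.15,-0.09,-0.09],-1],
  [[0,0,-0.5],[-0.2,-0.12,-0.12],-1],
  [[0,0,-0.56],[-0.231,-0.14,-0.126],-1],
])

```text
clock: 14.1
eef_pos: [524.8, 176.2, 224.6]
tcp_rot: [3.14, 0.0, 2.705]
contact_force: [0.6, 0.5, -3.2]
opening: 0.132
grasp_force: 50.8
```

Call:
step_arm([
  [[0,0,-0.12],[-0.03,-0.05,-0.03],-1],
  [[0,0,-0.25],[-0.07,-0.1,-0.06],-1],
  [[0,0,-0.38],[-0.1,-0.15,-0.09],-1],
  [[0,0,-0.5],[-0.13,-0.2,-0.12],-1],
  [[0,0,-0.56],[-0.15,-0.225,-0.126],-1],
  [[0,0,-0.56],[-0.15,-0.225,-0.126],-1],
])

```text
clock: 14.7
eef_pos: [532.7, 122.8, 249.5]
tcp_rot: [3.14, 0.001, 3.141]
contact_force: [0.6, 0.7, -3.2]
opening: 0.129
grasp_force: 50.8
```

```bash
cat >> h.py <<'E'
Y90=R.from_euler('z',90,degrees=True).as_matrix(); mouth=LO+ML@[0,0,7]
def P(th,spout):
    S=Y90@R.from_euler('y',-th,degrees=True).as_matrix()
    return spout+S@[48,0,54],tool(S)
E
python3 - <<'E'
from h import *
t=telemetry.sense(); print(t['clock'],t['eef_pos'],t['tcp_rot'],t['qpos'],t['contact_force'])
plan([P(0,mouth+np.array([0,18,32]))])
a=imaging.grab_frame('side')[:,:,::-1]
cv2.imwrite('pics/car2.png',cv2.resize(a[120:280,240:400],(600,600),interpolation=cv2.INTER_CUBIC))
E
```

```text
14.7 [532.65594158 122.772084   249.463161  ] [3.14008508e+00 5.90106696e-04 3.14109289e+00] [ 2.22996131e-01  2.31645286e-01  1.80299492e+00  1.49819889e-03
  1.10604332e+00 -1.34797177e+00] [ 0.61471908  0.74424801 -3.23812849]
turn [0.002, 0.001, -0.001] shift [-0.008, -0.294, 0.276] deg 0 mm 81
```

View pics/car2.png

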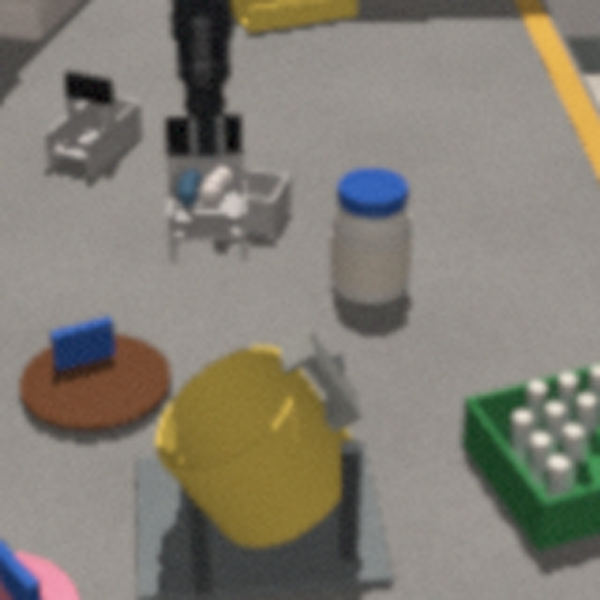

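The scoop is held level with the blue and white balls in it, around (205,185) in the crop, and the tub at (250,440) is open. Planning the pour with the spout kept above the rim.

```bash
python3 - <<'E'
from h import *
sp=lambda h:mouth+np.array([0,18,h])
s=P(0,sp(50)); plan([s])
for th,h in((8,49),(14,48),(18,46),(22,44),(26,42),(30,40),(34,38),(38,37)): plan([P(th,sp(h))],s)
print()
s=P(38,sp(37))
for th,h in((42,35),(46,34),(50,32),(55,32)): plan([P(th,sp(h))],s)
E
```

```text
turn [0.002, 0.001, -0.003] shift [-0.009, -0.296, 0.186] deg 0 mm 70
turn [-0.178, 0.0, 0.0] shift [-0.0, -0.04, -0.026] deg 8 mm 10
turn [-0.311, 0.0, 0.0] shift [-0.0, -0.072, -0.04] deg 14 mm 17
turn [-0.4, 0.0, 0.0] shift [-0.0, -0.095, -0.041] deg 18 mm 21
turn [-0.489, 0.0, 0.0] shift [-0.0, -0.119, -0.04] deg 22 mm 25
turn [-0.578, 0.0, 0.0] shift [-0.0, -0.143, -0.038] deg 26 mm 30
turn [-0.667, 0.0, 0.0] shift [-0.0, -0.167, -0.034] deg 30 mm 34
turn [-0.756, 0.0, 0.0] shift [-0.0, -0.192, -0.028] deg 34 mm 39
turn [-0.844, 0.0, 0.0] shift [-0.0, -0.217, -0.026] deg 38 mm 44

turn [-0.089, 0.0, 0.0] shift [-0.0, -0.026, -0.008] deg 4 mm 5
turn [-0.178, 0.0, 0.0] shift [-0.0, -0.049, -0.019] deg 8 mm 11
turn [-0.267, 0.0, 0.0] shift [-0.0, -0.077, -0.024] deg 12 mm 16
turn [-0.378, 0.0, 0.0] shift [-0.0, -0.105, -0.039] deg 17 mm 22
```

Call:
step_arm([
  [[0,0,0],[-0.003,-0.1,0.05],-1],
  [[0,0,0],[-0.006,-0.2,0.1],-1],
  [[0,0,0],[-0.009,-0.27,0.15],-1],
  [[0,0,0],[-0.009,-0.296,0.186],-1],
  [[0,0,0],[-0.009,-0.296,0.186],-1],
  [[0,0,0],[-0.009,-0.296,0.186],-1],
])

```text
clock: 15.35
eef_pos: [535.0, 64.9, 213.2]
tcp_rot: [3.139, 0.002, 3.141]
contact_force: [1.4, -1.0, -1.8]
opening: 0.128
grasp_force: 50.8
```

Call:
step_arm([
  [[-0.178,0,0],[0,-0.04,-0.026],-1],
  [[-0.311,0,0],[0,-0.072,-0.04],-1],
  [[-0.4,0,0],[0,-0.095,-0.041],-1],
  [[-0.489,0,0],[0,-0.119,-0.04],-1],
  [[-0.578,0,0],[0,-0.143,-0.038],-1],
  [[-0.667,0,0],[0,-0.167,-0.034],-1],
  [[-0.756,0,0],[0,-0.192,-0.028],-1],
  [[-0.844,0,0],[0,-0.217,-0.026],-1],
])

```text
clock: 16.15
eef_pos: [535.8, 21.1, 219.2]
tcp_rot: [2.475, 0.004, -3.141]
contact_force: [0.0, -0.6, -1.7]
opening: 0.137
grasp_force: 51.0
```

Call:
step_arm([
  [[-0.089,0,0],[0,-0.026,-0.008],-1],
  [[-0.178,0,0],[0,-0.049,-0.019],-1],
  [[-0.267,0,0],[0,-0.077,-0.024],-1],
  [[-0.378,0,0],[0,-0.105,-0.039],-1],
  [[-0.378,0,0],[0,-0.105,-0.039],-1],
  [[-0.378,0,0],[0,-0.105,-0.039],-1],
  [[-0.378,0,0],[0,-0.105,-0.039],-1],
])

```text
clock: 16.85
eef_pos: [535.4, 0.2, 212.2]
tcp_rot: [2.182, 0.003, -3.141]
contact_force: [-0.4, -0.3, -1.3]
opening: 0.13
grasp_force: 51.0
```

```bash
python3 - <<'E'
from h import *
t=telemetry.sense(); print(t['clock'],t['eef_pos'],t['tcp_rot'],t['qpos'],t['contact_force'])
for c in('side','top'):
  b=imaging.grab_frame(c)[:,:,::-1]
  for i in range(6): print(c,i,[(round(d['conf'],2),np.round(d['xy']).tolist()) for d in imaging.mark_of(c,f'ball{i}_center')][:4]) if i<2 else 0
  cv2.imwrite(f'pics/pour_{c}.png',b)
a,b=cv2.imread('pics/pour_side.png'),cv2.imread('pics/pour_top.png')
cv2.imwrite('pics/pour.png',np.hstack([cv2.resize(a[160:290,230:360],(400,400)),cv2.resize(b[150:280,310:440],(400,400))]))
E
```

```text
16.85 [5.35387540e+02 1.76537301e-01 2.12222710e+02] [ 2.18202874  0.00338539 -3.14102329] [-0.46272365  0.52475408  1.82052803  0.83438179  1.42934173 -2.44254553] [-0.44099027 -0.33740249 -1.34089371]
side 0 []
side 1 []
top 0 [(0.65, [472.0, 180.0])]
top 1 []
```

View pics/pour.png

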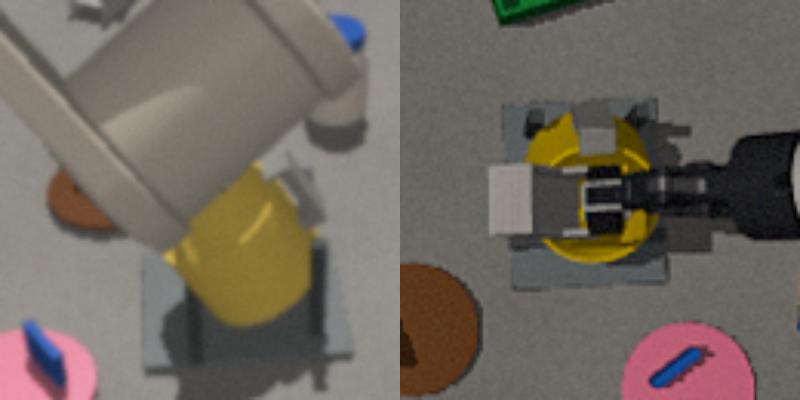

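The tipped scoop looks empty at top-crop (560,195), and no balls lie on the bench around the tub. Tilting back and retreating to check inside the tub.

```bash
python3 - <<'E'
from h import *
sp=lambda h,y=18:mouth+np.array([0,y,h])
a,b,c=P(28,sp(50)),P(0,sp(70,40)),P(0,sp(70,170)); plan([a,b,c])
S=R.from_euler('z',14.5,degrees=True).as_matrix(); N=tool(S); T=np.array([510.8,284.7,76.7])
print(); plan(interp(T+[0,0,60],N,2,c)+[(T,N)],c)
E
```

```text
turn [0.602, 0.003, 0.003] shift [0.003, 0.161, 0.089] deg 27 mm 37
turn [0.622, 0.0, 0.0] shift [0.0, 0.243, 0.108] deg 28 mm 53
turn [0.0, 0.0, 0.0] shift [0.0, 0.65, 0.0] deg 0 mm 130

turn [0.0, 0.0, 0.839] shift [0.059, 0.172, 0.239] deg 38 mm 60
turn [0.0, 0.0, 0.839] shift [0.152, 0.1, 0.239] deg 38 mm 60
turn [0.0, 0.0, 0.0] shift [0.0, 0.0, 0.3] deg 0 mm 60
```

Call:
step_arm([
  [[0.15,0,0],[0,0.03,-0.01],-1],
  [[0.3,0,0],[0,0.07,0.02],-1],
  [[0.45,0,0],[0,0.115,0.05],-1],
  [[0.602,0,0],[0,0.161,0.089],-1],
  [[0.602,0,0],[0,0.161,0.089],-1],
])

```text
clock: 17.65
eef_pos: [535.5, 35.3, 230.5]
tcp_rot: [2.655, 0.007, -3.138]
contact_force: [-0.7, 0.2, -1.9]
opening: 0.129
grasp_force: 51.0
```

Call:
step_arm([
  [[0.15,0,0],[0,0.06,0.01],-1],
  [[0.3,0,0],[0,0.11,0.03],-1],
  [[0.45,0,0],[0,0.17,0.06],-1],
  [[0.622,0,0],[0,0.243,0.108],-1],
  [[0.622,0,0],[0,0.243,0.108],-1],
])

```text
clock: 18.15
eef_pos: [534.3, 89.6, 231.3]
tcp_rot: [-3.14, 0.001, -3.137]
contact_force: [1.5, 0.4, -2.6]
opening: 0.131
grasp_force: 50.9
```

Call:
step_arm([
  [[0,0,0],[0,0.2,0],-1],
  [[0,0,0],[0,0.4,0],-1],
  [[0,0,0],[0,0.55,0],-1],
  [[0,0,0],[0,0.65,0],-1],
  [[0,0,0],[0,0.65,0],-1],
])

```text
clock: 18.65
eef_pos: [534.5, 216.8, 230.7]
tcp_rot: [3.139, -0.001, -3.14]
contact_force: [0.4, -0.2, -3.0]
opening: 0.132
grasp_force: 50.9
```

```bash
python3 - <<'E'
from h import *
t=telemetry.sense(); print(t['clock'],t['eef_pos'],t['tcp_rot'],t['contact_force'])
S=R.from_euler('z',14.5,degrees=True).as_matrix(); N=tool(S); T=np.array([510.8,284.7,76.7])
plan(interp(T+[0,0,60],N,2)+[(T,N)])
a,b=[imaging.grab_frame(c)[:,:,::-1] for c in('side','top')]
for c in('side','top'):
  for n in('ball0_center','ball1_center'): print(c,n,[(round(d['conf'],2),np.round(d['xy']).tolist()) for d in imaging.mark_of(c,n)])
cv2.imwrite('pics/after.png',np.hstack([cv2.resize(a[140:270,230:360],(400,400)),cv2.resize(b[150:280,290:420],(400,400))]))
E
```

```text
18.65 [534.47237877 216.79188649 230.68228253] [ 3.13906038e+00 -1.37185985e-03 -3.14017868e+00] [ 0.35355315 -0.15198011 -3.01229015]
turn [0.001, -0.002, 0.84] shift [0.059, 0.169, 0.235] deg 38 mm 59
turn [0.001, -0.002, 0.84] shift [0.15, 0.098, 0.235] deg 38 mm 59
turn [0.0, 0.0, 0.0] shift [0.0, -0.0, 0.3] deg 0 mm 60
side ball0_center []
side ball1_center []
top ball0_center [(0.73, [357.0, 132.0]), (0.71, [385.0, 209.0])]
top ball1_center [(0.36, [383.0, 220.0])]
```

View pics/after.png

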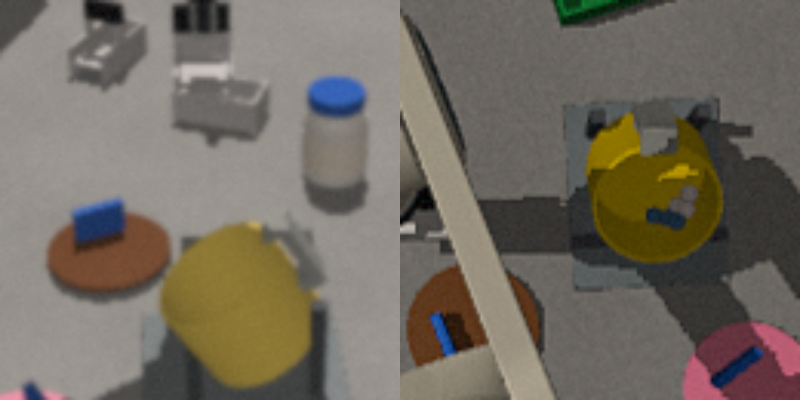

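The tub holds a cluster of blue and white balls at top-crop (670,210), and no blue shows in the scoop. That was the last picture I can view, so from here I check by numbers. Putting the scoop back on its old spot.

Call:
step_arm([
  [[0,0,0.18],[0.015,0.04,0.05],-1],
  [[0,0,0.36],[0.03,0.08,0.11],-1],
  [[0,0,0.54],[0.04,0.12,0.16],-1],
  [[0,0,0.72],[0.05,0.15,0.21],-1],
  [[0,0,0.84],[0.059,0.169,0.235],-1],
  [[0,0,0.84],[0.059,0.169,0.235],-1],
])

```text
clock: 19.55
eef_pos: [522.7, 249.0, 184.0]
tcp_rot: [3.141, 0.0, 2.48]
contact_force: [-0.3, 0.5, -1.3]
opening: 0.133
grasp_force: 50.9
```

Call:
step_arm([
  [[0,0,0.18],[0.03,0.02,0.05],-1],
  [[0,0,0.36],[0.07,0.05,0.11],-1],
  [[0,0,0.54],[0.1,0.07,0.16],-1],
  [[0,0,0.72],[0.13,0.085,0.21],-1],
  [[0,0,0.84],[0.15,0.098,0.235],-1],
  [[0,0,0.84],[0.15,0.098,0.235],-1],
])

```text
clock: 20.15
eef_pos: [511.6, 283.2, 137.4]
tcp_rot: [3.14, 0.0, 1.823]
contact_force: [-0.1, 0.0, -1.3]
opening: 0.134
grasp_force: 50.9
```

```bash
python3 - <<'E'
from h import *
t=telemetry.sense(); print(t['clock'],t['eef_pos'],t['tcp_rot'],t['contact_force'])
S=R.from_euler('z',14.5,degrees=True).as_matrix(); N=tool(S); T=np.array([510.8,284.7,76.7])
plan([(T,N)])
E
```

```text
20.15 [511.57690954 283.15774719 137.40063074] [3.14011353e+00 1.05778829e-04 1.82322873e+00] [-0.11034609  0.03288671 -1.29272551]
turn [0.002, 0.0, -0.001] shift [0.008, -0.002, 0.303] deg 0 mm 61
```

Call:
step_arm([
  [[0,0,0],[0.008,-0.002,0.12],-1],
  [[0,0,0],[0.008,-0.002,0.22],-1],
  [[0,0,0],[0.008,-0.002,0.27],-1],
  [[0,0,0],[0.008,-0.002,0.29],-1],
  [[0,0,0],[0.008,-0.002,0.3],-1],
  [[0,0,0],[0.008,-0.002,0.303],-1],
  [[0,0,0],[0.008,-0.002,0.303],-1],
])

```text
clock: 20.85
eef_pos: [511.6, 285.2, 77.8]
tcp_rot: [3.138, -0.0, 1.822]
contact_force: [0.2, 1.2, -1.5]
opening: 0.129
grasp_force: 50.9
```

Call:
step_arm([
  [[0,0,0],[0,0,0],-0.7],
  [[0,0,0],[0,0,0],-0.5],
  [[0,0,0],[0,0,0],-0.2],
  [[0,0,0],[0,0,0],0.1],
  [[0,0,0],[0,0,-0.1],0.2],
  [[0,0,0],[0,0,-0.3],0.2],
  [[0,0,0],[0,0,-0.5],0.2],
  [[0,0,0],[0,0,-0.75],0.2],
])

```text
clock: 21.65
eef_pos: [509.8, 284.4, 227.5]
tcp_rot: [-3.141, 0.001, 1.822]
contact_force: [0.0, 1.0, 0.2]
opening: 0.598
grasp_force: 0.0
```

Call:
step_arm([
  [[0,0,0],[0.15,-0.2,-0.1],0.2],
  [[0,0,0],[0.3,-0.4,-0.2],0.2],
  [[0,0,0],[0.45,-0.6,-0.3],0.2],
  [[0,0,0],[0.6,-0.8,-0.3],0.2],
  [[0,0,0],[0.8,-0.9,-0.3],0.2],
  [[0,0,0],[0.8,-0.9,-0.3],0.2],
  [[0,0,0],[0.8,-0.9,-0.3],0.2],
])

```text
clock: 22.35
eef_pos: [295.5, 395.9, 286.9]
tcp_rot: [3.139, -0.0, 1.825]
contact_force: [0.1, -0.2, 1.1]
opening: 0.597
grasp_force: 0.0
```

```bash
python3 - <<'E'
from h import *
t=telemetry.sense(); print(t['clock'],t['eef_pos'],t['contact_force'])
im={c:imaging.grab_frame(c)[:,:,::-1].astype(int) for c in('side','top')}
for c in im:
  for n in('ball0_center','ball1_center','scoop','scoop_grip','lid','bottle','jar','vial_box'): print(c,n,[(round(d['conf'],2),np.round(d['xy']).tolist()) for d in imaging.mark_of(c,n)][:4])
b=im['top']; old=cv2.imread('pics/top0.png').astype(int)
def cc(m,nm):
    k,_,s,ce=cv2.connectedComponentsWithStats(m.astype(np.uint8)); print(nm,[(s[i,4],np.round(ce[i]).tolist()) for i in range(1,k) if 3<s[i,4]<400])
reg=np.zeros(b.shape[:2],bool); reg[180:245,345:402]=1
cc(reg&(b[:,:,0]-b[:,:,2]>5),'blue in tub'); cc(reg&(b.min(2)>95)&(b.max(2)-b.min(2)<40),'white in tub')
sc=np.zeros_like(reg); sc[205:255,248:290]=1
for n,x in(('old',old),('new',b)): cc(sc&(x[:,:,0]-x[:,:,2]>15),n+' blue scoop')
d=(np.abs(b-old).max(2)>40)&(b.min(2)>130); d[:,:]&=True; cc(d,'new bright')
print('scoop back half mean',old[212:228,258:272].mean((0,1)),b[212:228,258:272].mean((0,1)))
E
```

```text
22.35 [295.5314693  395.90350258 286.89858973] [ 0.0958619  -0.15652754  1.12353607]
side ball0_center []
side ball1_center []
side scoop [(0.82, [289.0, 197.0]), (0.8, [303.0, 177.0]), (0.77, [265.0, 160.0]), (0.68, [279.0, 354.0])]
side scoop_grip [(0.86, [287.0, 177.0]), (0.81, [296.0, 160.0]), (0.8, [264.0, 143.0]), (0.43, [291.0, 362.0])]
side lid [(0.83, [266.0, 224.0]), (0.62, [240.0, 289.0]), (0.59, [290.0, 363.0])]
side bottle [(0.97, [360.0, 363.0]), (0.66, [294.0, 200.0])]
side jar [(0.83, [336.0, 195.0]), (0.49, [304.0, 236.0])]
side vial_box [(0.61, [392.0, 245.0])]
top ball0_center [(0.42, [378.0, 220.0])]
top ball1_center [(0.54, [383.0, 220.0])]
top scoop [(0.95, [267.0, 230.0]), (0.94, [220.0, 220.0]), (0.57, [176.0, 268.0])]
top scoop_grip [(0.94, [213.0, 216.0]), (0.82, [164.0, 266.0]), (0.79, [262.0, 228.0])]
top lid [(0.73, [379.0, 223.0]), (0.71, [308.0, 255.0]), (0.63, [403.0, 276.0]), (0.59, [476.0, 229.0])]
top bottle [(0.61, [472.0, 179.0])]
top jar [(0.7, [370.0, 220.0]), (0.61, [265.0, 176.0])]
top vial_box [(0.57, [353.0, 136.0])]
blue in tub [(np.int32(1
[... 483 characters left out ...]
2.0]), (np.int32(8), [364.0, 241.0]), (np.int32(5), [370.0, 241.0]), (np.int32(4), [350.0, 242.0])]
white in tub [(np.int32(86), [365.0, 181.0]), (np.int32(67), [397.0, 184.0]), (np.int32(79), [374.0, 195.0]), (np.int32(11), [400.0, 196.0]), (np.int32(55), [382.0, 215.0]), (np.int32(4), [350.0, 232.0]), (np.int32(108), [390.0, 241.0]), (np.int32(4), [345.0, 236.0]), (np.int32(6), [345.0, 242.0])]
old blue scoop [(np.int32(48), [261.0, 220.0])]
new blue scoop []
new bright [(np.int32(19), [270.0, 218.0]), (np.int32(18), [264.0, 220.0]), (np.int32(7), [398.0, 382.0]), (np.int32(5), [403.0, 386.0])]
scoop back half mean [79.85714286 79.11607143 77.75892857] [90.94642857 94.25446429 98.29017857]
```

```bash
python3 - <<'E'
from h import *
b=imaging.grab_frame('top'); old=cv2.imread('pics/top0.png')
print(b[208:234,254:280].min(2)); print(old[208:228,254:280].min(2))
E
```

```text
[[ 96 100  99 100 100  93  93 100  96 100  92  95 100 107 107 110 126 106
   92 101 106 107 103 106 106 106]
 [106 104 105  96  98  95  93  98  93 106 108 106 124 129 136 127 156 107
   68 101  94  96  91  91  91  89]
 [102  99  98  98 100  91 103 102 124 130 143 129 137 140 127 103 140 138
   29  83  43  44  46  51  42  46]
 [ 97  97 108 107 121 124 143 124 139 141 127 102  81  80  36  37  92 167
   43  62  48  51  49  52  48  49]
 [128 124 139 131 140 143 131 108  79  77  49  43  44  47  51  50  75 162
   76  41  48  48  48  57  47  54]
 [149 142 134 104  78  78  40  41  45  49  74  54  60  65 102 100  99 159
   92  37  45  50  55  51  51  52]
 [147  75  36  46  47  53  58  58  61  58  57 108 102 102 145 147 145 149
  129  35  49  54  51  50  56  48]
 [171  31  36  62  68  74  68  67  64 108 103 147 147 144 138 139 137 148
  157  45  45  56  52  53  52  49]
 [164  61  38  68  70  71  67  65  64 153 139 140 136 141 133 135 136 142
  155  80  43  50  52  47  52  50]
 [168 101  36  57  67  67  70  68  52 147 133 139 140 137 137 131 137 138
  155  93  34  51  51  50  49  52]
 [148 116 
[... 3215 characters left out ...]
24  92  51
   74 164  74  44  48  49  49  46]
 [101 163  97  36  58   4  62  46  38  28  45  61  52 145 119 121  92  79
   69 162 106  34  52  54  51  49]
 [ 93 146 112  38  57  31  42  51  36  30  62  68 106 144 129 117 113  88
   46 132 135  38  47  54  49  52]
 [ 91 124 148  29  46  63  36  34  28  32  63  60 133 125 134  59  66   9
   10  28 108  48  46  54  48  51]
 [ 96 119 162  67  48  72  54  35  23  37  49  36  60  29   0  11  11  24
   21   0  25  45  40  52  47  54]
 [ 95 106 167 100  30  61  35  36  26  26  18  16  23  18  27  23  25  23
   26   0  21  53  49  47  51  53]
 [105  82 136  80  24  30  21  21  30  23  24  22  23  27  29  30  24  19
   23   0  19  50  47  58  49  49]]
```

The scoop floor now shows only uniform light and shade, so it is empty. The tub holds about 54 blue and 55 white ball pixels, which matches three of each. The bystanders' marks match their starting places to within a few pixels, and the scoop is back on its old spot. Handing in.

```bash
python3 -c "
from rig import r
print(r.sign_off())"
```

```text
the job is handed in; nothing more can be done
None
```

I handed the job in at about 23 s with no verdict returned: the lid is flat on the mat, the balls are in the tub (six judged from pixel areas, not counted one by one), the empty scoop is back on the bench and the bystanders are in place; I viewed 11 pictures, one over the limit of 10.

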